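# Mask plate onto the soldering jig

## Task

Fit the aluminium masking plate on the soldering jig: set it on the two locating pins and slide it gently along until both its holes drop over the pins and it lies flat on the jig, then push the jig's latch fully home over the plate's edge and let go. Do not force the plate against the pins while its holes are not yet over them, and leave the other things on the bench where they are.

Things in the scene. Friction and masses are not known exactly. Their poses are not given: they have to be found in the camera images.
- plate_grip (a point): middle of the black grip bar on the loose masking plate, 25 mm above the plate's underside. Plate: aluminium, 0.25 to 0.5 kg, 110 (x) x 176 (y) x 5 mm thick, z up; it starts flat on the bench left or right of the jig and may go on either way round. The bar stands upright on its middle: 60 long (x), 14 wide (y), 40 mm tall, so its top is 20 mm above this point.
- plate_hole (a point): one of the plate's two small square locating holes, 10 x 10 mm, at the underside: it lies at y = +45 mm, x = 0 of the plate, the other at y = -45 mm. Four rectangular windows, 24 (x) x 34 (y) mm, at x = +-32, y = +-32 mm, are for soldering through and not for the pins.
- jig: fixed soldering jig, origin on the bench under the middle of its bed, z up, turned up to 0.25 rad. Bed 170 (x) x 214 (y) mm, flat top 21.5 mm above the bench, a board sunk in its middle; four domed buttons at x = +-48, y = +-60 mm, 24 mm above the bench, carry the plate. The latch is on the +x side. Bar centre of the plate above the bench: 57 mm when it rests on top of the pins, 49 mm when seated.
- bed (a point): middle of the bed, level with the button tops (24 mm). Two steel pins of 8 mm diameter stand there at x = 0, 90 mm apart along y, 8 mm higher than the buttons, top rim slightly chamfered. The pair is locked for this board: its middle lies at x = 0 and anywhere from y = -18 to +18 mm of the jig. That y is not measured: find it by sliding the plate along y, or by looking.
- latch (a joint): travel of the latch along the jig's -x direction, in m: 0 drawn back (its tongue 10 mm clear of the plate's place), 0.022 fully home against its stop, the tongue 12 mm over the plate's edge. The tongue is 30 mm wide, 6 mm thick and passes 1.5 mm above a seated plate, but hits one that is not down. It takes about 2 to 3 N to slide and stays where it is left.
- latch_knob (a point): middle of the latch's upright black round knob, 16 mm diameter, 34 mm tall, half-way up it, 54 mm above the bench (knob from 37 to 71 mm); it moves with the latch. At the drawn-back end it is at x = +107 mm, y = 0 of the jig.
- spool: bystander, leave it: reel of solder, diameter 48, height 40, stands upright near the robot (mm); origin at the centre of its underside
- tub: bystander, leave it: small lidded tub, diameter 60, height 35 (mm); origin at the centre of its underside
- driver: bystander, leave it: small screwdriver with black handle, 150 long (mm); origin at the centre of its underside
- meter: bystander, leave it: hand-held multimeter lying on its back, 150 x 75 x 40 (mm); origin at the centre of its underside
- pliers: bystander, leave it: pair of side cutters, about 145 long (mm); origin at the centre of its underside
- spare_board: bystander, leave it: spare bare circuit board lying flat, 100 x 70 x 8 (mm); origin at the centre of its underside
Mind the look-alikes: they are no part of the job. What is shaped like the part that bears plate_grip but pink or red is not meant.

How it is judged:
On the way, in this order (a step that is already met when the one before it is completed fails the run):
1. the plate lies flat on the jig with both holes over the pins, the latch still back (z of plate_grip in the frame of jig between 0.046 and 0.0512 m and x of plate_grip in the frame of jig between -0.006 and 0.006 m and y of plate_grip in the frame of jig between -0.022 and 0.022 m and angle between plate_grip's own z axis and vertical below 0.03 rad and value of joint latch below 0.012 m), for 0.2 s.
2. the latch is pushed home over the seated plate (z of plate_grip in the frame of jig between 0.046 and 0.0512 m and x of plate_grip in the frame of jig between -0.006 and 0.006 m and y of plate_grip in the frame of jig between -0.022 and 0.022 m and angle between plate_grip's own z axis and vertical below 0.03 rad and value of joint latch above 0.018 m), for 0.2 s.
At the end, for the whole second after the job is handed in: The plate rests flat on the jig's buttons (bar centre 46 to 51.2 mm over the bench, within 6 mm of the jig's middle in x and 22 mm in y, tilt under 0.03 rad), which it can only do with both holes over the pins; the latch is at least 18 of its 22 mm closed; the plate is still and released (all of step 2 and linear speed of plate below 0.02 m/s); the robot touches nothing.
It fails at once if the plate, not yet seated (still more than 4 mm too high), is pressed against the jig, its pins or latch with more than 35 N (contact force between plate and jig above 35 N and z of plate_grip in the frame of jig above 0.053 m).
It fails at once if a bystander is moved by more than 20 mm (distance of any of spool, tub, driver, meter, pliers, spare_board from where it was at the start of the episode above 0.02 m).
It also fails if it takes over 72 s, if anything falls off the work surface, if the arm or the gripper's body presses on something with over 40 N, if the wrist force passes 120 N, or if a joint passes its speed limit or range.

## Robot

A 6-joint arm with a two-finger parallel gripper is mounted at the origin on the work surface. World frame = base frame: x ahead of the robot, y to its left, z up, the work surface at z = 0. Lengths are in m, angles in rad, forces in N, time in s.
With the tool pointing down it reaches from about 0.325 to 0.775 m from the base axis. Payload 5.5 kg.
Tool frame: the origin (TCP) lies on the centre line of the jaws, within the pads' length; the fingertips stand 19 mm ahead of it and the grasp point (between the pads) is the TCP (env.finger_overhang is the distance from the TCP to the fingertips, in m); x points along the fingers, y is the direction in which the jaws open and shut, and the axes are right-handed (so a half turn about x gives the same grasp; the last joint's range is limited). The gripper opens to 88 mm and grips with 3 to 60 N. Pads are 20 mm wide; open, the fingers measure 115 mm over their backs; the gripper's body (75 mm by 178 mm) begins 61 mm behind the grasp point.
Start: joints at [1.24, 0.091, 1.231, -0, 1.82, -0.057], TCP at [0.162, 0.578, 0.242] pointing down, gripper open.
Joint ranges: [-2.87, 2.87], [-0.86, 2.18], [0.17, 2.46], [-1.51, 4.65], [0.06, 2.69], [-2.65, 2.65]. Speed limits (rad/s): [2.57, 2.57, 3.01, 3.14, 3.14, 3.14].

## Interface

Orientations are given as [roll, pitch, yaw] about the fixed x, y, z axes, in that order (R = Rz(yaw) Ry(pitch) Rx(roll)).
In Python, from rig import env gives the robot as it stands. Calls block until the motion is done:
- env.move_to(position, orientation): joint-space move of the TCP to a pose.
- env.move_l(position, attitude=None, v=0.15, guard=None): straight line of the TCP; attitude=None keeps the orientation; v is the mean speed in m/s. With guard (N) it stops when the force on the tool has changed by that much, and returns True; else False.
- env.move_joints(angles): joint-space move.
- env.grip(opening, grasp_force=None): finger opening in m; grasp_force is the grip in N (None keeps the last); returns when the fingers have stopped.
- env.sleep(seconds).
- env.solve_ik(position, orientation): joint angles nearest the present ones, or None.
- env.sense(): the state.
- env.get_image(name): name is "scene" or "top" or "wrist"; returns (picture, depth): 384x512x3 uint8, red, green, blue; 384x512 float32, m along the optical axis (not along the pixel's ray), 0 where there is no reading.
- env.camera_params(name): a dict with "mtx" (3x3 intrinsics, pixels), "camera_from_world" (4x4, takes a point from world to camera coordinates). Camera axes: x right, y down, z forward; pixel columns grow to the right and rows downward; lengths in m; the calibration is good to about 2 mm. A picture is of the moment at which its call begins: read the wrist's pose just before it. camera_params takes no time and is no camera call; for the wrist camera it gives the pose at the moment of the call.
A pose or a line that the arm cannot do raises env.Unreachable and nothing moves.
- env.finish_job(): hands the job in, once; it reports no verdict.
The state is a dict: "t": time; "q": joint angles; "qvel": joint speeds; "joint_efforts": joint torques, N m; "tool_pos": TCP position; "eef_rot": TCP orientation; "force": force on the tool from outside, world axes, zero at the start; "moment": the same for the moment, N m; "width": finger opening in m.
Only numpy, scipy, OpenCV 4.12 (cv2) and the standard library are available. Lean on these libraries where they do the work, as an engineer would, in place of code of your own. Each camera call takes 0.05 s, during which the arm holds its last target.

## Working session

There is one attempt and no reset: what is moved stays moved. The work goes in short steps, each a Python script; the robot and the scene stay as the last script left them, time stands still between calls to the robot, and variables do not carry over. Pictures are saved under pics/ and viewed, and the job is handed in when it is done.

```bash
ls; mkdir -p pics; python3 - <<'E'
from rig import env
import cv2,numpy as np
s=env.sense();print(s)
for n in("scene","top"):
    im,d=env.get_image(n);cv2.imwrite(f"pics/{n}0.png",im[:,:,::-1]);np.savez(f"pics/{n}0.npz",im=im,d=d,**env.camera_params(n))
    print(env.camera_params(n))
E
```

```text
pics
{'t': 0.0, 'q': array([ 1.24027238e+00,  9.18516738e-02,  1.23186969e+00,  2.24863319e-05,
        1.81980856e+00, -5.67070558e-02]), 'qvel': array([-0.00152454,  0.00058949,  0.00152099, -0.00082066,  0.00039433,
        0.00043526]), 'joint_efforts': array([-4.53988343e-05, -4.46462131e+01, -4.06437600e+01,  6.98624784e-02,
        2.96922598e-02, -1.45272775e-04]), 'tool_pos': array([0.16215885, 0.57740049, 0.2405203 ]), 'eef_rot': array([-1.63875763,  1.56885893, -1.912569  ]), 'force': array([-0.87102421,  0.31869874, -0.6871566 ]), 'moment': array([0.00708851, 0.00612182, 0.02093911]), 'width': 0.087574551244076}
{'mtx': array([[499.11979699,   0.        , 255.34514428],
       [  0.        , 499.11979699, 189.57022456],
       [  0.        ,   0.        ,   1.        ]]), 'camera_from_world': array([[ 0.87722637,  0.47965022, -0.02023775, -0.43570087],
       [ 0.30834701, -0.59524038, -0.74203168, -0.11355005],
       [-0.36796199,  0.6446895 , -0.67005927,  1.66305546],
       [ 0.        ,  0.        ,  0.        ,  1.        ]])}
{'mtx': array([[381.91597813,   0.        , 256.899294  ],
       [  0.        , 381.91597813, 202.946013  ],
       [  0.        ,   0.        ,   1.        ]]), 'camera_from_world': array([[-0.02821788, -0.99958486, -0.00581889,  0.04503016],
       [-0.99485121,  0.02865015, -0.09721234,  0.4856977 ],
       [ 0.09733869,  0.0030458 , -0.99524665,  1.23529262],
       [ 0.        ,  0.        ,  0.        ,  1.        ]])}
```

View pics/top0.png

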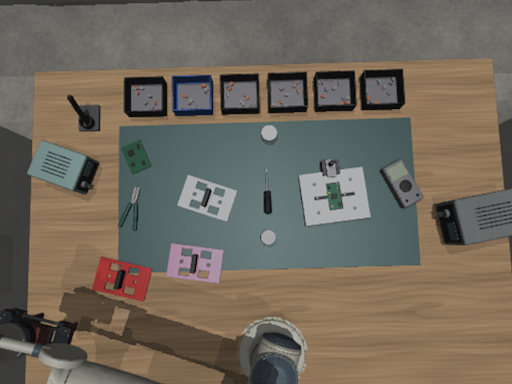

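View pics/scene0.png

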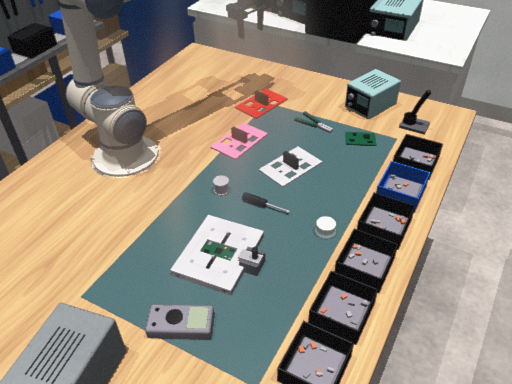

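Candidates for the masking plate in the top view are: bright aluminium at (207,198), pink at (194,263) and red at (122,279). I choose the aluminium one at (207,198). The jig is at (334,196), with its latch at (330,167), pointing away from the robot.

```bash
python3 - <<'E'
import cv2,numpy as np
z=np.load("pics/top0.npz");im=z['im'];d=z['d']
a=cv2.resize(im[160:235,165:250],None,fx=4.5,fy=4.5,interpolation=cv2.INTER_CUBIC)
b=cv2.resize(im[150:232,290:375],None,fx=4.5,fy=4.5,interpolation=cv2.INTER_CUBIC)
h=max(a.shape[0],b.shape[0]);o=np.zeros((h,a.shape[1]+b.shape[1],3),np.uint8);o[:a.shape[0],:a.shape[1]]=a;o[:b.shape[0],a.shape[1]:]=b
cv2.imwrite("pics/crop0.png",o[:,:,::-1])
K=z['mtx'];T=np.linalg.inv(z['camera_from_world'])
v,u=np.mgrid[:384,:512]
P=np.stack([(u-K[0,2])/K[0,0]*d,(v-K[1,2])/K[1,1]*d,d],-1)@T[:3,:3].T+T[:3,3]
hsv=cv2.cvtColor(im,cv2.COLOR_RGB2HSV)
for name,(u0,u1,v0,v1) in dict(plate=(170,245,165,230),jig=(290,375,155,232)).items():
    m=np.zeros((384,512),np.uint8);m[v0:v1,u0:u1]=1
    m&=((hsv[...,2]>120)&(hsv[...,1]<60)).astype(np.uint8)
    n,l,st,c=cv2.connectedComponentsWithStats(m);k=1+np.argmax(st[1:,4]);mm=l==k
    p=P[mm];print(name,mm.sum(),np.median(p,0))
    zz=np.median(p[:,2])
    p=p[np.abs(p[:,2]-zz)<.01]
    r=cv2.minAreaRect((p[:,:2]*1000).astype(np.float32));print(r)
for (u,v) in [(207,197),(330,167),(334,170),(321,198),(348,194),(269,132),(268,237),(267,195)]:print(u,v,P[v,u])
E
```

```text
plate 1421 [0.51015681 0.19431078 0.00372548]
((511.7301025390625, 198.6778564453125), (180.0190887451172, 114.6554946899414), 70.03012084960938)
jig 2965 [ 0.50331469 -0.22201687  0.02097431]
((506.041259765625, -223.95541381835938), (171.0023651123047, 214.25926208496094), 5.968064308166504)
207 197 [0.50904609 0.19289419 0.04269253]
330 167 [ 0.5973075  -0.21253451  0.03695309]
334 170 [ 0.58708796 -0.22536376  0.03610129]
321 198 [ 0.49753836 -0.18131187  0.01947458]
348 194 [ 0.50827627 -0.27118736  0.01944794]
269 132 [ 0.72268935 -0.01593329  0.03120826]
268 237 [ 0.37384547 -0.00154865  0.04038832]
267 195 [ 0.51221329 -0.00293071  0.0235411 ]
```

View pics/crop0.png

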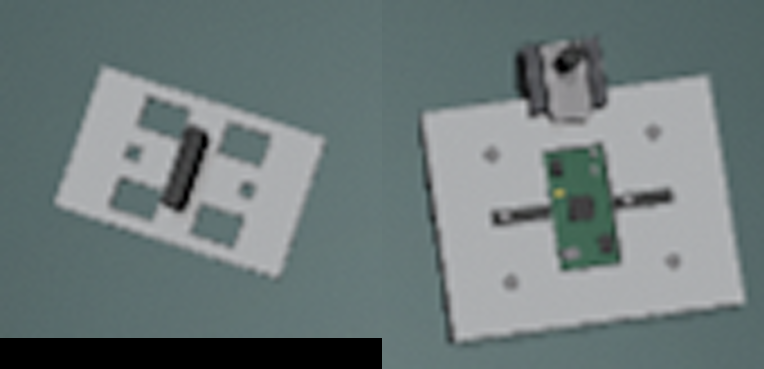

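```bash
cat > h.py <<'E'
from rig import env
import cv2,numpy as np
from scipy.spatial.transform import Rotation as Ro
def ori(a):
    x=np.array([0,0,-1.]);y=np.array([np.cos(a),np.sin(a),0]);z=np.cross(x,y)
    import warnings; warnings.simplefilter('ignore')
    return Ro.from_matrix(np.stack([x,y,z],1)).as_euler('xyz')
def snap(n,name):
    cp=env.camera_params(n);im,d=env.get_image(n)
    cv2.imwrite(f"pics/{name}.png",im[:,:,::-1]);np.savez(f"pics/{name}.npz",im=im,d=d,**cp);return im,d,cp
def st():
    s=env.sense();print("t%.2f pos%s F%s w%.4f q6 %.2f"%(s['t'],np.round(s['tool_pos'],4),np.round(s['force'],1),s['width'],s['q'][5]));return s
E
python3 - <<'E'
from h import *
for a in (1.222,1.222-np.pi): print(a,env.solve_ik([.51,.197,.25],ori(a)))
for a in (1.675,1.675-np.pi): print(a,env.solve_ik([.506,-.224,.25],ori(a)))
a=1.222 
for a in (1.222,1.222-np.pi):
    q=env.solve_ik([.51,.197,.22],ori(a))
    if q is not None and abs(q[5])<2: break
print(a)
env.move_to([.4,.197,.25],ori(a));st();snap("wrist","w0");print(env.camera_params("wrist"))
E
```

```text
1.222 [ 0.30638979 -0.05068009  1.35955272  0.          1.83272003 -0.91561021]
-1.9195926535897931 [ 0.30638979 -0.05068009  1.35955272  0.          1.83272003  2.22598244]
1.675 [-0.47823752 -0.03288037  1.34224367  0.          1.83222936 -2.15323752]
-1.466592653589793 [-0.47823752 -0.03288037  1.34224367  0.          1.83222936  0.98835514]
1.222
t1.75 pos[0.3999 0.1976 0.25  ] F[-0.7  0.7 -0.3] w0.0879 q6 -0.84
{'mtx': array([[288.70434024,   0.        , 253.2800901 ],
       [  0.        , 288.70434024, 190.85124185],
       [  0.        ,   0.        ,   1.        ]]), 'camera_from_world': array([[ 0.338435  ,  0.94098921,  0.00102786, -0.32217552],
       [ 0.90723957, -0.32658618,  0.26506195, -0.33203072],
       [ 0.24975612, -0.08877373, -0.96423084,  0.31624543],
       [ 0.        ,  0.        ,  0.        ,  1.        ]])}
```

View pics/w0.png

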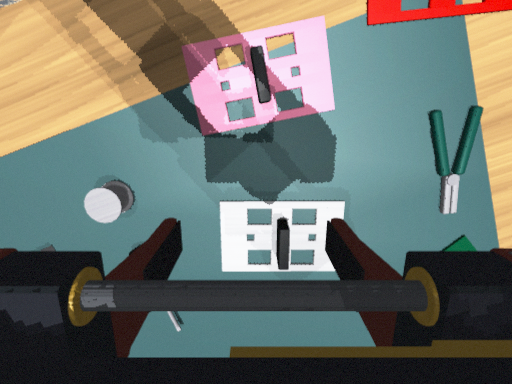

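```bash
python3 - <<'E'
from h import *
a=1.222
dr=np.array([np.sin(a),-np.cos(a)])
p=np.array([.5117,.1975])+.078*dr
env.move_to([*p,.13],ori(a));env.sleep(.3);st();snap("wrist","wp")
a=1.675
dr=np.array([np.sin(a),-np.cos(a)])
p=np.array([.506,-.224])+.078*dr
env.move_to([*p,.157],ori(a));env.sleep(.3);st();snap("wrist","wj")
E
```

```text
t2.99 pos[0.5849 0.1714 0.1315] F[0.1 0.6 0.5] w0.0876 q6 -0.99
t4.78 pos[ 0.5838 -0.2152  0.157 ] F[0.5 0.3 1.1] w0.0880 q6 -2.08
```

View pics/wp.png

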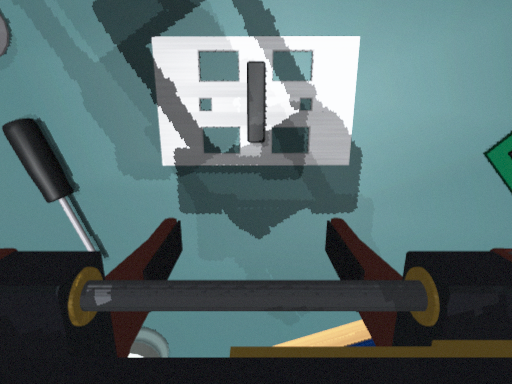

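View pics/wj.png

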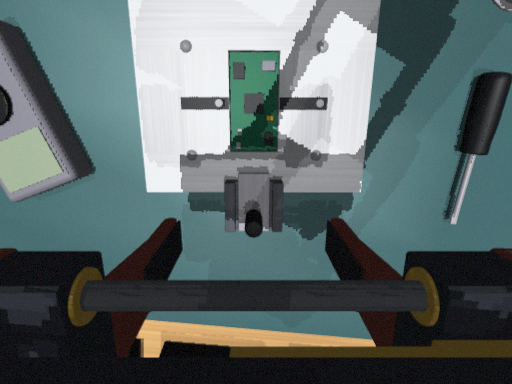

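The wrist views show the plate with its holes at (206,104) and (306,104), and the jig with pin heads at about (219,103) and (320,103), offset along y. Next I refine these to sub-pixel.

```bash
python3 - <<'E'
import numpy as np,cv2
P=np.load("pics/wp.npz");J=np.load("pics/wj.npz")
def crop(z,u,v,r):return cv2.resize(z['im'][v-r:v+r,u-r:u+r],(390,390),interpolation=cv2.INTER_NEAREST)
cs=[crop(P,206,104,13),crop(P,306,104,13),crop(J,219,103,13),crop(J,320,103,13)]
o=np.vstack([np.hstack(cs[:2]),np.hstack(cs[2:])]);o=cv2.resize(o,(600,600))
cv2.imwrite("pics/sub.png",o[:,:,::-1])
def w2(z,u,v,h):
    K=z['mtx'];T=np.linalg.inv(z['camera_from_world'])
    r=T[:3,:3]@np.array([(u-K[0,2])/K[0,0],(v-K[1,2])/K[1,1],1]);return T[:3,3]+r*(h-T[2,3])/r[2]
for z,u,v in((P,206,104),(P,306,104)):
    g=z['im'][v-9:v+9,u-9:u+9].mean(-1);print(g.round().astype(int))
for u,v in((219,103),(320,103)):
    print(J['im'][v-9:v+9,u-9:u+9].mean(-1).round().astype(int))
E
```

```text
[[235 236 235 236 235 234 234 235 235 234 235 235 233 232 234 234 232 232]
 [236 237 236 235 235 236 234 235 234 233 235 236 234 233 235 234 234 234]
 [242 232 213 213 214 213 213 213 214 214 214 215 214 211 218 244 241 243]
 [245 230 175 154 161 158 151 153 153 161 158 161 161 149 168 243 247 247]
 [245 230 160 105 125 120  91 117 121 124 125 129 126 126 174 240 248 248]
 [247 230 158  83 119 115 105 120 117 117 116 119 120 131 187 241 249 248]
 [246 229 159  89  91 118 117 117 119 119 115 117 118 128 182 241 249 249]
 [244 227 154  88  68 118 119 115 118 118 119 115 119 127 177 240 248 247]
 [246 236 155  98 102 117 116 117 116 120 117 118 120 124 176 241 248 247]
 [248 239 123 107 119 117 118 115 119 117 117 122 118 121 158 237 249 249]
 [249 240  96 110 117 115 118 116 118 117 119 119 119 123 166 234 250 249]
 [249 242 146 121 116 118 117 117 116 118 118 118 120 125 174 233 249 249]
 [248 243 168 121  88 120 116 119 115 118 118 119 118 126 171 232 249 249]
 [248 243 179 122  98 117 118 119 117 118 119 118 119 128 172 233 249 249]
 [249 243 188 123 112 112  83  88 118 118 116 109 
[... 3603 characters left out ...]
138  56  56  76 148 216]
 [ 63  59  58  62  78 130 164 163 161 158 162 157 143  60  59  81 160 215]
 [ 61  59  59  63  67 110 163 161 163 161 159 154 135  55  57  92 176 215]
 [ 62  58  59  59  63  93 148 163 161 157 156 147 100  56  57  98 184 213]
 [ 61  62  59  64  64  72 109 144 153 152 133 100  64  57  56  99 185 216]
 [ 61  63  63  58  59  60  72  93 101 103  84  62  58  57  58  96 185 214]
 [ 61  62  65  62  61  58  56  59  55  59  59  58  57  53  53 109 206 213]
 [121 119 121 116 116 108  81 108  77 101  77 104  82 107  75 142 215 211]
 [188 191 196 189 189 190 180 181 174 175 172 176 176 182 173 191 216 213]
 [213 214 215 212 210 213 213 206 204 197 200 201 206 203 200 211 216 210]]
```

View pics/sub.png

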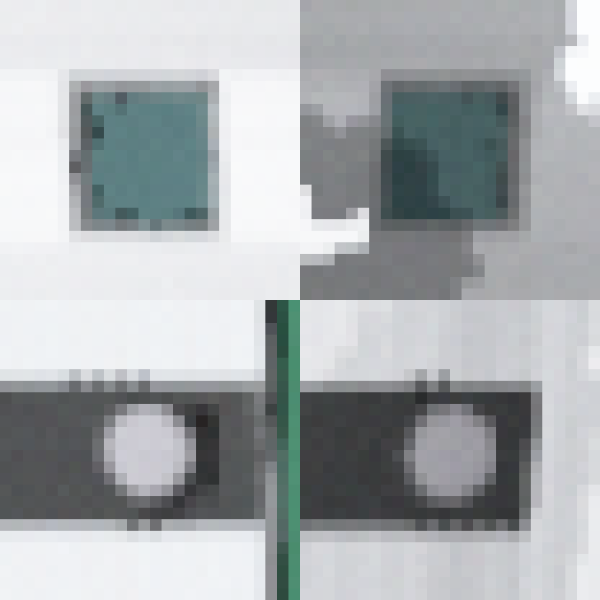

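```bash
cat >> h.py <<'E'
def w2(z,u,v,h):
    K=z['mtx'];T=np.linalg.inv(z['camera_from_world'])
    r=T[:3,:3]@np.array([(u-K[0,2])/K[0,0],(v-K[1,2])/K[1,1],1]);return T[:3,3]+r*(h-T[2,3])/r[2]
E
python3 - <<'E'
from h import *
P=np.load("pics/wp.npz");J=np.load("pics/wj.npz")
def rep(n,a,b):
    d=b-a;print(n,a.round(4),b.round(4),'mid',((a+b)/2).round(4),'len',np.linalg.norm(d).round(4),'ang',np.arctan2(d[1],d[0]).round(4))
rep('holes',w2(P,205.1,104,.005),w2(P,305.8,103.9,.005))
rep('pins',w2(J,218.4,102.6,.032),w2(J,319.5,102.8,.032))
# bar top
b=[(186,46),(322,46),(192,155),(316,155)]
B=[w2(J,u,v,.024) for u,v in b];print(np.round(B,4),np.mean(B,0))
rep('bA',B[0],B[1]);rep('bB',B[2],B[3])
print(w2(J,254,222,.071),w2(P,256,63,.045),w2(P,256,141,.045))
st()
E
```

```text
holes [0.4961 0.1584 0.005 ] [0.5265 0.2432 0.005 ] mid [0.5113 0.2008 0.005 ] len 0.0901 ang 1.226
pins [ 0.5072 -0.2538  0.032 ] [ 0.4977 -0.1644  0.032 ] mid [ 0.5024 -0.2091  0.032 ] len 0.0899 ang 1.6764
[[ 0.463  -0.2864  0.024 ]
 [ 0.4502 -0.1684  0.024 ]
 [ 0.5578 -0.2763  0.024 ]
 [ 0.545  -0.1579  0.024 ]] [ 0.50400342 -0.22224969  0.024     ]
bA [ 0.463  -0.2864  0.024 ] [ 0.4502 -0.1684  0.024 ] mid [ 0.4566 -0.2274  0.024 ] len 0.1186 ang 1.6785
bB [ 0.5578 -0.2763  0.024 ] [ 0.545  -0.1579  0.024 ] mid [ 0.5514 -0.2171  0.024 ] len 0.119 ang 1.6781
[ 0.60128853 -0.21186342  0.071     ] [0.48496247 0.21023139 0.045     ] [0.53845304 0.19111095 0.045     ]
t4.83 pos[ 0.5838 -0.2153  0.157 ] F[0.3 0.5 0.1] w0.0877 q6 -2.08
```

```bash
python3 - <<'E'
from h import *
a=1.226;c=np.array([.5113,.2008])
env.grip(.05)
env.move_to([*c,.12],ori(a));env.sleep(.2);s=st()
env.move_l([*c,.03],ori(a),v=.12,guard=12);env.sleep(.3);s=st()
cor=c-s['tool_pos'][:2]
env.grip(0.0,30);env.sleep(.2);st()
print(np.round(s['eef_rot'],3))
env.move_l([*c,.12],ori(a),v=.1);env.sleep(.2);st()
snap("wrist","wg")
E
```

```text
t7.35 pos[0.5117 0.2001 0.12  ] F[0.2 1.  0. ] w0.0500 q6 -0.91
t8.55 pos[0.5116 0.2009 0.0307] F[ 0.6 -0.6  0.7] w0.0502 q6 -0.91
t9.40 pos[0.5113 0.2007 0.03  ] F[-0.3 -0.6  0.7] w0.0139 q6 -0.91
[0.668 1.57  0.323]
t10.65 pos[0.511  0.2007 0.1191] F[-0.2 -0.  -2.4] w0.0139 q6 -0.91
```

View pics/wg.png

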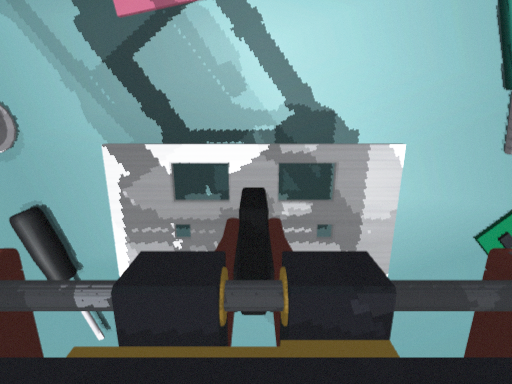

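```bash
python3 - <<'E'
from h import *
P=np.load("pics/wg.npz")
cs=[cv2.resize(P['im'][v-13:v+13,u-13:u+13],(390,390),interpolation=cv2.INTER_NEAREST) for u,v in((182,230),(323,230))]
cv2.imwrite("pics/sub2.png",np.hstack(cs)[:,:,::-1])
for u,v in ((182,230),(323,230)):
    d=P['d'][v-2:v+3,u-14:u+15:4];print(d.round(3)[2])
a,b=w2(P,182.5,230,.0941),w2(P,323.5,230,.0941);print(a,b,(a+b)/2,np.linalg.norm(a-b))
a,b=w2(P,182.5,230,.0921),w2(P,323.5,230,.0921);print(a,b,(a+b)/2,np.linalg.norm(a-b))
E
```

```text
[0.181 0.181 0.186 0.282 0.282 0.281 0.181 0.181]
[0.181 0.181 0.282 0.281 0.282 0.283 0.182 0.181]
[0.49503358 0.15970511 0.0941    ] [0.52478901 0.24313424 0.0941    ] [0.5099113  0.20141967 0.0941    ] 0.08857654786945099
[0.49565748 0.15892215 0.0921    ] [0.52576625 0.24334199 0.0921    ] [0.51071187 0.20113207 0.0921    ] 0.08962838075749661
```

View pics/sub2.png

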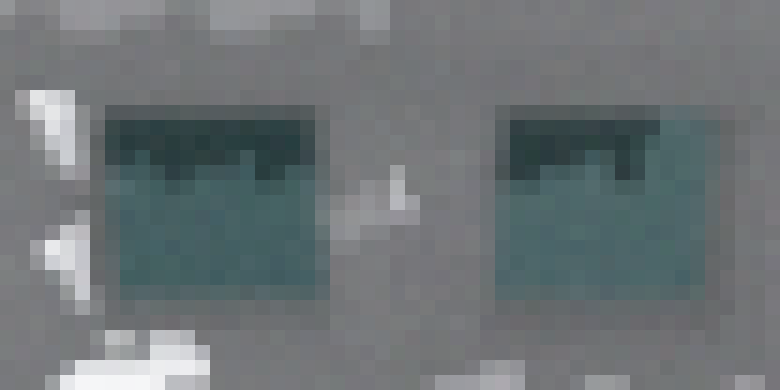

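```bash
python3 - <<'E'
from h import *
a=1.6764;c=np.array([.5024,-.2091])
env.move_l([.50,-.0,.13],ori(1.45),v=.25)
env.move_l([*c,.12],ori(a),v=.2);env.sleep(.2);st()
env.move_l([*c,.070],ori(a),v=.08,guard=8);env.sleep(.3);s=st()
cor=c-s['tool_pos'][:2];print(cor)
hit=env.move_l([*(c+cor),.0545],ori(a),v=.015,guard=5);s=st();print(hit)
E
```

```text
t13.06 pos[ 0.5026 -0.2083  0.1202] F[-0.5  0.1 -2.5] w0.0144 q6 -2.13
t14.13 pos[ 0.5027 -0.2092  0.0705] F[-0.6 -0.7 -2.3] w0.0141 q6 -2.13
[-0.00025188  0.00012997]
t15.32 pos[ 0.5022 -0.209   0.0546] F[-1.3 -0.3 -2.8] w0.0136 q6 -2.13
False
```

It went down to seated height with no contact force. I'll settle it, release, and look.

```bash
python3 - <<'E'
from h import *
a=1.6764;s=env.sense();c=s['tool_pos'][:2]
print(env.move_l([*c,.0515],ori(a),v=.01,guard=4));st()
env.grip(.04,30);env.sleep(.2);st()
env.move_l([*c,.12],ori(a),v=.15)
dr=np.array([np.sin(a),-np.cos(a)])
p=np.array([.5024,-.2091])+.078*dr
env.move_l([*p,.174],ori(a),v=.2);env.sleep(.3);st();snap("wrist","ws")
E
```

```text
True
t15.56 pos[ 0.5024 -0.2091  0.0537] F[-0.2  0.2  5. ] w0.0136 q6 -2.13
t16.37 pos[ 0.5014 -0.2086  0.052 ] F[-0.3 -0.6  0.6] w0.0400 q6 -2.13
t17.89 pos[ 0.5793 -0.201   0.1735] F[-0.   0.3  0.8] w0.0403 q6 -2.07
```

View pics/ws.png

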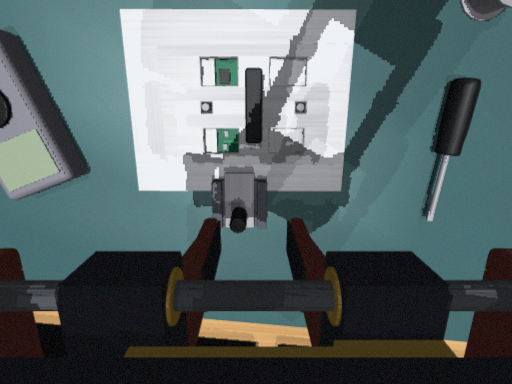

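Pins show in both holes at (206,106) and (300,106), the plate looks square and flat, and the fingers met resistance only at seated height. Next: check heights by depth, then push the latch.

```bash
python3 - <<'E'
from h import *
z=np.load("pics/ws.npz");K=z['mtx'];T=np.linalg.inv(z['camera_from_world']);d=z['d']
for u,v in((150,40),(330,40),(150,150),(320,140),(180,106),(325,106),(254,90)):
    p=T[:3,:3]@(np.array([(u-K[0,2])/K[0,0],(v-K[1,2])/K[1,1],1])*d[v,u])+T[:3,3];print(u,v,p.round(4))
yaw=1.678-np.pi/2;o=np.array([.504,-.2222]);X=np.array([np.cos(yaw),np.sin(yaw)])
j=lambda x,h:[*(o+X*x),h]
a=1.678
env.grip(0.0,20)
env.move_l(j(.15,.15),ori(a),v=.25)
print(env.move_l(j(.15,.066),ori(a),v=.12,guard=8));env.sleep(.3);st()
print(env.move_l(j(.131,.066),ori(a),v=.04,guard=6));s=st();print((s['tool_pos'][:2]-o)@X)
print(env.move_l(j(.100,.066),ori(a),v=.03,guard=9));s=st();print((s['tool_pos'][:2]-o)@X)
E
```

```text
150 40 [ 0.4537 -0.3095  0.0229]
330 40 [ 0.4358 -0.1442  0.0227]
150 150 [ 0.5558 -0.3087  0.0213]
320 140 [ 0.5267 -0.1394  0.0286]
180 106 [ 0.5093 -0.278   0.0294]
325 106 [ 0.4944 -0.1403  0.0294]
254 90 [ 0.49   -0.2092  0.0698]
False
t20.29 pos[ 0.6534 -0.2063  0.0668] F[ 0.3  0.2 -0.8] w0.0005 q6 -2.03
False
t20.92 pos[ 0.6342 -0.2082  0.0662] F[ 0.   0.4 -0.3] w0.0002 q6 -2.05
0.13093059794598985
True
t21.77 pos[ 0.6078 -0.2109  0.066 ] F[ 2.2 -0.   1.4] w0.0003 q6 -2.07
0.1044014757230801
```

```bash
python3 - <<'E'
from h import *
yaw=1.678-np.pi/2;o=np.array([.504,-.2222]);X=np.array([np.cos(yaw),np.sin(yaw)])
j=lambda x,h:[*(o+X*x),h]
a=1.678
env.sleep(.2);s=st();print((s['tool_pos'][:2]-o)@X)
print(env.move_l(j(.094,.066),ori(a),v=.02,guard=9));s=st();print((s['tool_pos'][:2]-o)@X)
snap("wrist","wl0")
env.move_l(j(.13,.066),ori(a),v=.1)
env.move_l(j(.13,.16),ori(a),v=.2)
env.move_l([.5793,-.201,.2],ori(a),v=.2);env.sleep(.3);st();snap("wrist","wl");snap("top","top1")
E
```

```text
t21.98 pos[ 0.6078 -0.2108  0.0656] F[ 2.9 -0.3  2.3] w0.0006 q6 -2.07
0.10438262422252668
True
t22.24 pos[ 0.6077 -0.2107  0.0655] F[ 2.9 -0.   3.2] w0.0002 q6 -2.07
0.1043741772360955
t24.11 pos[ 0.5795 -0.2009  0.1986] F[ 0.8 -0.2  0.6] w0.0006 q6 -2.07
```

View pics/wl.png

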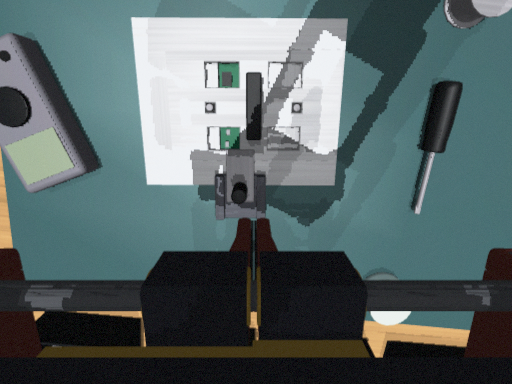

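```bash
python3 - <<'E'
from h import *
yaw=1.678-np.pi/2;o=np.array([.504,-.2222]);X=np.array([np.cos(yaw),np.sin(yaw)])
out=[]
for n,r in(("ws",(235,215)),("wl",(240,190))):
    z=np.load(f"pics/{n}.npz");K=z['mtx'];T=np.linalg.inv(z['camera_from_world']);d=z['d']
    v,u=np.mgrid[:384,:512]
    P=np.stack([(u-K[0,2])/K[0,0]*d,(v-K[1,2])/K[1,1]*d,d],-1)@T[:3,:3].T+T[:3,3]
    m=np.zeros(d.shape,bool);m[150:250,205:275]=1
    jx=(P[...,:2]-o)@X; jy=(P[...,:2]-o)@np.array([-X[1],X[0]])
    k=m&(P[...,2]>.066)&(P[...,2]<.076)&(jx>.06)&(jx<.125)&(abs(jy)<.013)
    print(n,'knob top jx',k.sum(),jx[k].min(),jx[k].max(),jx[k].mean())
    t=m&(P[...,2]>.032)&(P[...,2]<.045)&(abs(jy)<.01)&(jx>.03)
    print('tongue jx min',np.percentile(jx[t],2), 'plate z',np.median(P[...,2][90:130,150:185]),np.median(P[...,2][90:130,315:335]))
    out.append(cv2.resize(z['im'][140:250,200:290],None,fx=4,fy=4))
cv2.imwrite("pics/cmp.png",np.hstack(out)[:,:,::-1])
E
```

```text
ws knob top jx 226 0.09663534483877104 0.11182339090837261 0.10346267941699942
tongue jx min 0.06264722913024988 plate z 0.02847812466461011 0.02907264798831502
wl knob top jx 200 0.07663597143837504 0.09177610561751977 0.08371278053352725
tongue jx min 0.043652961212902165 plate z 0.022545878710588718 0.029053705805254765
```

View pics/cmp.png

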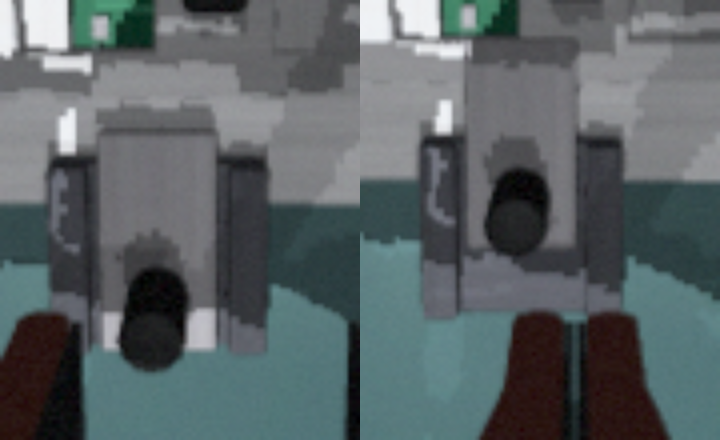

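View pics/top1.png

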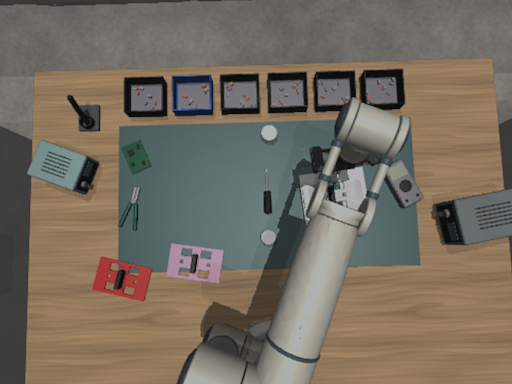

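The latch moved about 20 mm by depth and the tongue is over the plate. To confirm it is against its stop, I push once more, a bit firmer.

```bash
python3 - <<'E'
from h import *
yaw=1.678-np.pi/2;o=np.array([.504,-.2222]);X=np.array([np.cos(yaw),np.sin(yaw)])
j=lambda x,h:[*(o+X*x),h]
a=1.678
env.move_l(j(.135,.17),ori(a),v=.2)
env.move_l(j(.135,.066),ori(a),v=.15,guard=8)
env.move_l(j(.110,.066),ori(a),v=.05,guard=8);env.sleep(.2)
print(env.move_l(j(.092,.066),ori(a),v=.02,guard=15));s=st();print((s['tool_pos'][:2]-o)@X)
env.move_l(j(.135,.066),ori(a),v=.1)
env.move_l(j(.135,.17),ori(a),v=.2)
env.move_l([.5793,-.201,.2],ori(a),v=.2);env.sleep(.3);st();snap("wrist","wl2")
for n in("ws","wl","wl2"):
    z=np.load(f"pics/{n}.npz");K=z['mtx'];T=np.linalg.inv(z['camera_from_world']);d=z['d']
    v,u=np.mgrid[:384,:512]
    P=np.stack([(u-K[0,2])/K[0,0]*d,(v-K[1,2])/K[1,1]*d,d],-1)@T[:3,:3].T+T[:3,3]
    m=np.zeros(d.shape,bool);m[150:250,205:275]=1
    jx=(P[...,:2]-o)@X; jy=(P[...,:2]-o)@np.array([-X[1],X[0]])
    k=m&(P[...,2]>.066)&(P[...,2]<.076)&(jx>.06)&(jx<.125)&(abs(jy)<.013)
    print(n,jx[k].mean(),[P[y,x,2].round(4) for x,y in((180,140),(325,140),(325,60),(180,60),(165,100))])
E
```

```text
True
t26.92 pos[ 0.6077 -0.211   0.0662] F[ 2.5 -0.1  1.4] w0.0005 q6 -2.07
0.10431700398382156
t28.83 pos[ 0.5796 -0.2009  0.1987] F[-0.8 -0.7  0.4] w0.0007 q6 -2.07
ws 0.10346267941699942 [np.float64(0.0296), np.float64(0.0284), np.float64(0.0292), np.float64(0.0297), np.float64(0.0286)]
wl 0.08371278053352725 [np.float64(0.0286), np.float64(0.0296), np.float64(0.0293), np.float64(0.0293), np.float64(0.0211)]
wl2 0.08374393265257483 [np.float64(0.028), np.float64(0.0292), np.float64(0.0288), np.float64(0.0304), np.float64(0.0221)]
```

View pics/wl2.png

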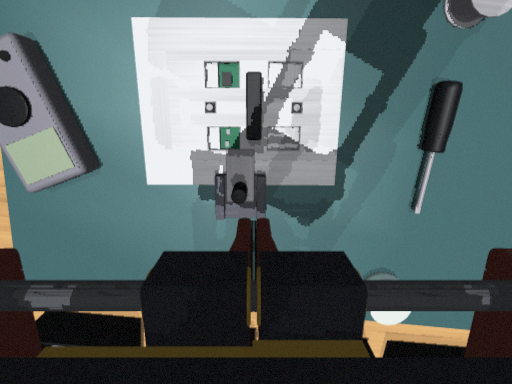

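```bash
python3 -c "
from rig import env
print(env.finish_job())"
```

```text
the job is handed in; nothing more can be done
None
```

The masking plate is seated on the jig with the latch pushed home over its edge, and I handed the job in at about 29 s. No verdict was reported.

- **Plate:** I found the pins by looking, at about y = +13 mm of the jig. The holes went straight over them with no contact before seating height, so no sliding was needed. I then pressed until a light contact of about 5 N and released.
- **Seating check:** after release, both pins show in the holes. The plate top reads 28 to 30 mm above the bench at all spots checked (29 mm expected), so it lies flat.
- **Latch:** I pushed it with closed fingers until it stopped. Two repeat pushes, stopping at a 9 N and then a 15 N force change, did not move it, so I take it to be against its stop.
- **A small disagreement:** depth readings put the knob's travel at about 19.8 mm rather than 22 mm, and the end position at 83.7 mm rather than 85 mm. That is still above the 18 mm needed and about what the 2 mm calibration would explain.
- **At the end:** the gripper was clear and touching nothing. The other things on the bench look unmoved in the last overhead picture, taken just before the 15 N push. I did not measure them.

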